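# Crank open the hopper's slide gate

## Task

Open the slide gate of the workshop's granule hopper: take the loose hand crank that stands on the bench, seat its socket fully home on the hex drive hidden at the bottom of the canted guard tube, and then wind it anticlockwise (looking down into the tube) until the gate blade is drawn all the way out to its end stop. Leave the crank seated on the drive, let go of it, and leave the other things on the bench where they are.

Things in the scene. Friction and masses are not known exactly. Their poses are not given: they have to be found in the camera images.
- crank: loose steel hand crank, 0.4-0.75 kg, standing upright on its socket. Origin: centre of the socket's open mouth (underside); z: turning axis, from mouth up to boss; x: along the arm. Up from the mouth: hex socket to z = 42 mm, round neck (42 mm diameter to z = 52, 52 mm from z = 59) to z = 88, flat arm 22 mm wide at z = 88-102 from x = -14 to 98, then boss and hand grip on top of it
- crank_socket (a point): centre of the crank socket's open mouth, same point and axes as the crank's origin. Socket: hexagonal outside, 44 mm across flats (51 over corners), hexagonal bore 30 mm across flats and 42 mm deep; two opposite flats of the bore face the crank's +x and -x
- crank_boss (a point): on the turning axis inside the crank's square steel boss, 126 mm above the socket's mouth. Boss 30 x 30 mm, faces square to the crank's x and y, from z = 102 (top of the arm) to z = 148 mm; axes as the crank's
- crank_handle (a point): on the centre line of the crank's round black hand grip, 24 mm diameter, parallel to the turning axis and 85 mm from it along the arm (+x), from z = 102 (top of the arm) to z = 162 mm; this point at z = 136; axes as the crank's
- guard: fixed grey guard tube on the drive head, 56 mm inside, 68 mm outside diameter, 75 mm long, leaning 35 degrees from vertical, its mouth towards the robot. Origin: centre of the tube's floor; z: along the axis, out of the mouth (mouth at z = 75 mm); y level; x up the slope. The drive turns positive about z (anticlockwise looking in) to open the gate, 24 mm of gate per radian
- hex_drive (a point): foot of the steel hex stub on the tube's axis, at the tube's floor (axes as the guard's). Hex 28 mm across flats to z = 24 mm, then a cone nose, 28 to 16 mm diameter, to z = 34. The angle of its flats is unknown and must be felt out (about 8 degrees of play each way): mismatched, the socket's mouth stops near z = 24; home, it is at z = 0. Greased; takes 0.5 N m; stays put
- gate (a joint): travel of the steel slide-gate blade under the blue hopper, 0.29 m to the right of the guard tube, in m: 0 is shut, 0.060 is fully out, against the solid end stop. It starts between 0 and 0.020. The blade slides level out of the hopper's foot towards the robot and is driven only by the crank drive
- wrench: bystander: combination wrench 200 mm, lying on the bench
- hammer: bystander: hammer lying on the bench
- driver: bystander: screwdriver lying on the bench
- spraycan: bystander: spray can, 64 mm diameter, 190 mm tall; origin at its base
- oil: bystander: grey oil bottle, 80 mm diameter, 210 mm tall; origin at its base
- mug: bystander: white mug, 80 mm diameter, 90 mm tall; origin at its base
- bearing: bystander: steel bearing ring, 72 mm diameter, 24 mm high, lying flat; origin at its base
- filter: bystander: grey filter cartridge, 76 mm diameter, 80 mm tall; origin at its base
Things that resemble listed ones, but are neither listed nor needed, are in the scene too. What is shaped like the crank but turquoise is not meant.

How it is judged:
By the outcome, as a careful person would: the job done as asked, in the order asked, and still so for the second after the job is handed in, with the robot touching nothing.
It also fails if it takes over 67 s, if anything falls off the work surface, if the arm or the gripper's body presses on something with over 40 N, if the wrist force passes 120 N, or if a joint passes its speed limit or range.

## Robot

A 6-joint arm with a two-finger parallel gripper is mounted at the origin on the work surface. World frame = base frame: x ahead of the robot, y to its left, z up, the work surface at z = 0. Lengths are in mm, angles in degrees, forces in N, time in s.
With the tool pointing down it reaches from about 350 to 975 mm from the base axis. Payload 4.9 kg.
Tool frame: the origin (TCP) lies at the very end of the fingers, on their centre line; the grasp point (between the pads) lies 19 mm behind it; z points along the fingers, y is the line along which they close (so a half turn about z gives the same grasp; the last joint's range is limited). The gripper opens to 85 mm and grips with 20 to 120 N. Pads are 22 mm wide; open, the fingers measure 114 mm over their backs; the gripper's body (76 mm by 85 mm) begins 54 mm behind the grasp point. The pads swing forward as they close: fully open they stand 13 mm farther back than shut.
Start: joints at [-70.474, 3.019, 92.412, -0, 84.569, -6.818], TCP at [277.348, -560.071, 231.304] pointing down, gripper open.
Joint ranges: [-172.51, 172.51], [-57.92, 126.97], [3.15, 148.05], [-58.71, 238.71], [5.1, 150.11], [-179.66, 179.66]. Speed limits (degrees/s): [147.25, 147.25, 180, 180, 180, 180].

## Interface

Orientations are given as a 3x3 rotation matrix whose columns are the frame's x, y, z axes.
In Python, from cell import sensors, optics, r gives the robot as it stands. The module is installed in compiled form; this text tells all that it offers.
- The arm moves only by the tool arm_command, never from a script. Its argument "increments" is one flat list of numbers, 4 for each row, row after row: the shift along the tool's x, y, z each as a share of 8 cm, from -1 to 1, then the turn about the tool's z as a share of pi/2 rad, from -1 to 1. In form: [x, y, z, spin, x, y, z, spin, ...]. A call has 1 to 10 rows; each row is the pose to reach, as a shift and turn from the pose commanded when the call began, along the tool's axes at that moment; what a row does not reach only later rows make up. A row lasts 1/10 s, in which the tool goes at most 50 mm and 8.59 degrees, less where a joint would pass 70% of its speed; a pose out of reach is approached as far as the arm can. A call with a number of a shift or a turn outside -1 to 1 is refused whole. A call with a gripper value outside its range is refused whole. "gripper" is the opening, from 0 (shut) to 1 (fully open), set as the call begins (left out, the last holds). The fingers move at their own pace and stop on an object; "squeeze" is the grip in N (left out, the last holds). Time passes only in rows, so rows that repeat a pose let the fingers close. It gives the time, the measured TCP pose, the force, the opening and the grip force at its end, in the units of the state.
- sensors.read_state(): the state, without advancing time (a new reading comes with each control period).
- optics.grab_frame(name): name is "scene" or "top" or "wrist"; returns a dict with "pixels" (480x640x3 uint8, red, green, blue), "range_z" (480x640 float32, mm along the optical axis (not along the pixel's ray), 0 where there is no reading), "intrinsics" (3x3 intrinsics, pixels), "rvec" (rotation vector, rad) and "tvec" (3), from world to camera coordinates, as OpenCV has them. Camera axes: x right, y down, z forward; pixel columns grow to the right and rows downward; lengths in mm; the calibration is good to about 2 mm. The wrist camera is an equidistant fisheye: a pixel r from the principal point sees the ray r / f radians off the axis. A picture is of the moment at which its call begins.
- r.sign_off(): hands the job in; it is judged then, once.
Trained networks look in a picture, given as the dict that the camera call returned (one of the last four; its "shot" number tells which), for a name from the list of things; names that differ only in an ending like _2 or _b are one class to them, and where a whole thing is asked for, a point or a joint stands for the part that bears it (a point fixed in the world has none). Each returns a list of dicts, best first, with "score" (0 to 1); they miss things now and then, are a little off and sometimes report something else, mostly with a low value. They report only what shows in the picture. A call takes as long as a camera call. They do not tell look-alikes from the thing itself.
- optics.silhouettes(name, picture): "region" (480x640 bool, what is visible of it).
- optics.tip_of(name, picture): "at" ([x, y, z] in mm, in world coordinates, good to about 4 mm: a listed point, or the origin of a listed thing).
The state is a dict: "t": time; "joint_pos": joint angles; "dq": joint speeds; "joint_efforts": joint torques, N m; "tool_pos": TCP position; "eef_rot": TCP orientation; "wrist_force": force on the tool from outside, world axes, zero at the start; "ft_torque": the same for the moment, N m; "finger_gap": finger opening in mm; "grasp_force": force on a finger pad.
Only numpy, scipy, OpenCV 4.12 (cv2) and the standard library are available. Lean on these libraries where they do the work, as an engineer would, in place of code of your own. Each camera call takes 0.05 s, during which the arm holds its last target. There are 200 camera calls.

## Working session

There is one attempt and no reset: what is moved stays moved. The work goes in short steps, Python scripts to look and compute and a tool call to move; the robot and the scene stay as the last step left them, time stands still between calls to the robot, and variables do not carry over. Pictures are saved under pics/ and viewed, at most 10 in all, crops included, and the job is handed in when it is done.

Besides the shell and the picture viewer there is one more tool, called after "Emit:" in YAML: its name, and indented under it one key for each argument. arm_command: Moves the arm, as the interface text tells. Its arguments: {"type":"object","properties":{"increments":{"type":"array"},"gripper":{"type":"number"},"squeeze":{"type":"number"}},"required":["increments"]}

```bash
mkdir -p pics; cat > h.py <<'E'
import numpy as np, cv2
from cell import sensors, optics, r
def cam(f):
    R=cv2.Rodrigues(np.array(f["rvec"],float))[0]; return R,np.array(f["tvec"],float).ravel()
def world(f,u,v,fish=False):
    K=np.array(f["intrinsics"]);R,t=cam(f);z=f["range_z"][v,u].astype(float)
    x=(u-K[0,2])/K[0,0];y=(v-K[1,2])/K[1,1]
    if fish:
        th=np.hypot(x,y);s=np.where(th>1e-9,np.tan(th)/np.maximum(th,1e-9),1);x=x*s;y=y*s
    p=np.stack([x*z,y*z,z],-1)
    return (p-t)@R
def proj(f,P):
    R,t=cam(f);K=np.array(f["intrinsics"]);c=R@np.asarray(P,float)+t
    return (K@c)[:2]/c[2]
def save(f,n): cv2.imwrite("pics/"+n,f["pixels"][:,:,::-1])
E
python3 - <<'E'
from h import *
np.set_printoptions(precision=1,suppress=True)
for c in("scene","top"):
    f=optics.grab_frame(c);save(f,c+"0.png")
    for n in("crank","crank_socket","crank_boss","crank_handle","guard","hex_drive","gate"):
        for d in optics.tip_of(n,f)[:3]: print(c,n,round(d["score"],2),np.array(d["at"]),proj(f,d["at"]))
E
```

```text
scene crank 0.76 [529.6 228.1   1.3] [359.1 257.3]
scene crank 0.69 [372.6 260.4   0.1] [331.3 216.2]
scene crank 0.61 [216.  251.5   0.2] [296.2 185.8]
scene crank_socket 0.68 [218.5 250.8  -0.8] [296.5 186.7]
scene crank_socket 0.65 [527.  230.2   2.3] [359.1 256.1]
scene crank_socket 0.65 [375.7 258.8   3.3] [331.6 216.4]
scene crank_boss 0.94 [219.4 253.1 122.8] [296.7 155.7]
scene crank_boss 0.73 [524.3 229.1 123.3] [362.7 227.4]
scene crank_boss 0.72 [373.4 251.8 121.8] [331.1 188.1]
scene crank_handle 0.88 [416.3 330.7 137.8] [365.  180.1]
scene crank_handle 0.74 [520.4 143.5 132.2] [335.1 241. ]
scene crank_handle 0.55 [222.7 334.5 132.8] [320.3 141.8]
scene guard 0.63 [676.8 -77.2  85.4] [300.8 350.7]
scene hex_drive 0.77 [676.5 -83.   87.5] [298.6 351.8]Traceback (most recent call last):
  File "<stdin>", line 6, in <module>
ValueError: it knows: bearing, crank, crank_boss, crank_handle, crank_socket, driver, filter, guard, hammer, hex_drive, mug, oil, spraycan, wrench
```

```bash
python3 - <<'E'
from h import *
np.set_printoptions(precision=1,suppress=True)
c="top"
f=optics.grab_frame(c);save(f,c+"0.png")
for n in("crank","crank_socket","crank_boss","crank_handle","guard","hex_drive","oil","mug","spraycan","filter","bearing","hammer","wrench","driver"):
        for d in optics.tip_of(n,f)[:3]: print(c,n,round(d["score"],2),np.array(d["at"]),proj(f,d["at"]))
a=cv2.imread("pics/scene0.png");b=cv2.imread("pics/top0.png")
x=np.vstack([a,b]);cv2.imwrite("pics/crop0.png",cv2.resize(a[100:400,200:500],(800,600) if 0 else (600,600),interpolation=cv2.INTER_CUBIC))
E
```

```text
top crank 0.8 [373.8 259.3   0.4] [264.6 283.5]
top crank 0.66 [217.9 253.3   1.2] [265.1 339.4]
top crank 0.55 [529.6 230.4  -5.4] [276.5 230.1]
top crank_socket 0.97 [525.9 232.4  -0.1] [275.6 231. ]
top crank_socket 0.95 [224.8 250.9   2.2] [266.  336.9]
top crank_socket 0.81 [372.9 260.7  -1.9] [264.2 283.9]
top crank_boss 0.9 [526.4 227.4 126.4] [274.4 221.5]
top crank_boss 0.82 [374.9 259.8 127.5] [260.4 277.7]
top crank_boss 0.77 [219.1 255.8 129.1] [260.  337.9]
top crank_handle 0.87 [521.8 147.1 133.9] [304.4 223.1]
top crank_handle 0.73 [411.8 331.4 136.9] [233.1 262.9]
top crank_handle 0.69 [225.1 338.  136.8] [227.6 335.1]
top guard 0.77 [681.2 -79.5  84.4] [386.8 172.3]
top guard 0.42 [527.5 229.8  -3.4] [276.6 230.7]
top hex_drive 0.74 [674.1 -77.9  83.6] [386.2 174.8]
top hex_drive 0.63 [678.3 -80.5  82.4] [387.1 173.5]
top oil 0.62 [418.7 518.2   2.2] [173.5 266.4]
top oil 0.59 [ 335.6 -224.8   -4. ] [435.1 299.4]
top mug 0.66 [527.5 229.3 124.1] [273.8 221.3]
top mug 0.64 [746.  169.6   2.2] [299.  157.9]
top mug 0.26 [ 334.2 -221.4   -4.5] [433.9 299.9]
top spraycan 0.84 [690.1 357.8  -0.8] [234.3 175.4]
top spraycan 0.65 [527.5 227.6 124.1] [274.4 221.3]
top filter 0.85 [583.  469.8  -4.8] [194.2 210.8]
top bearing 0.58 [476.2 131.4   1.8] [310.4 248.4]
top hammer 0.72 [ 337.3 -222.    -4.5] [434.1 298.8]
top hammer 0.29 [677.  -78.9  80.8] [386.4 174.1]
top wrench 0.82 [399.8  66.6   0.9] [332.8 275.3]
top driver 0.84 [601.8 222.5  -2.1] [279.8 205.6]
```

View pics/crop0.png

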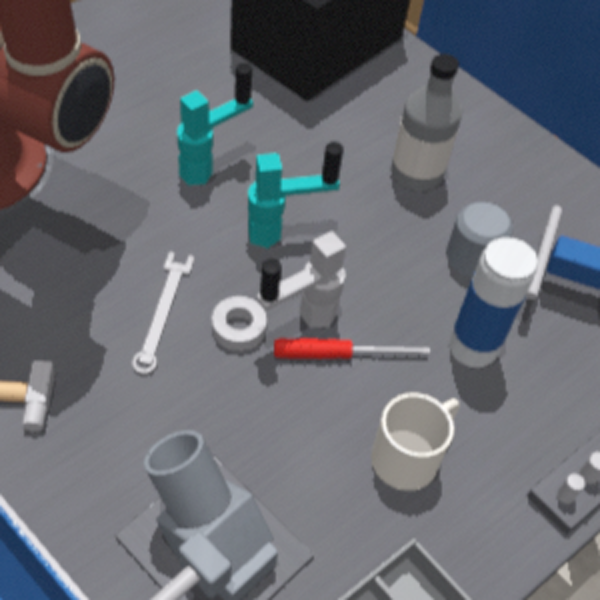

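View pics/top0.png

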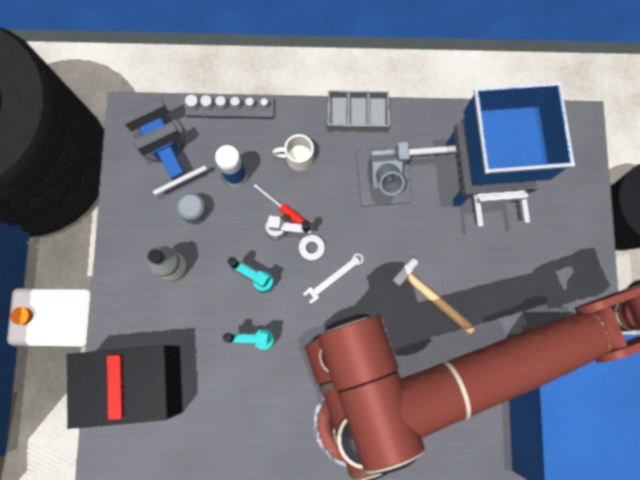

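Three crank shapes are visible. Two are turquoise, at top-view pixels (255,278) and (262,338). One is bare steel with a black grip, at (276,228), with its arm pointing to image right. The task rules out turquoise, so the steel one is meant, and the enlarged crop confirms it (boss at crop 328,250, grip at 270,280). The guard tube is at (388,178).

The tool can't tilt, so my plan is:
1. Grip the handle.
2. Pivot the crank 35° about the pad line against the bench.
3. Insert it in the tube and wind it by the handle.

Next I measure the guard axis.

```bash
python3 - <<'E'
from h import *
from scipy.optimize import least_squares
np.set_printoptions(precision=2,suppress=True)
s=sensors.read_state();print(s["t"],s["joint_pos"],s["tool_pos"]);print(np.array(s["eef_rot"]))
P=[]
for c in("scene","top"):
    f=optics.grab_frame(c)
    R,t=cam(f);C=-R.T@t
    for d in optics.silhouettes("guard",f)[:1]:
        v,u=np.nonzero(d["region"]&(f["range_z"]>0));p=world(f,u,v)
        print(c,len(p),p.min(0),p.max(0),C); P.append(p)
    # crank
    for d in optics.silhouettes("crank",f)[:3]:
        v,u=np.nonzero(d["region"]&(f["range_z"]>0));p=world(f,u,v)
        if abs(np.median(p[:,0])-525)<40:
            b=p[(p[:,2]>142)&(p[:,2]<153)];h=p[p[:,2]>156]
            print("boss",len(b),b.mean(0),b.min(0),b.max(0),"handle",len(h),h.mean(0) if len(h) else 0,p[:,2].max())
A=np.vstack(P);np.save("guard.npy",A)
A=A[A[:,2]>95]
def cyl(q,A):
    o=np.array([q[0],q[1],q[2]]);ph=q[3];S,Cc=np.sin(np.radians(35)),np.cos(np.radians(35))
    z=np.array([S*np.cos(ph),S*np.sin(ph),Cc]);d=A-o;h=d@z;rr=np.linalg.norm(d-np.outer(h,z),axis=1)
    return h,rr,z
def res(q):
    h,rr,z=cyl(q,A)
    e=np.stack([np.hypot(rr-34,np.maximum(h-75,0)),np.hypot(rr-28,np.maximum(h-75,0)+0*h),np.hypot(h-75,np.maximum(abs(rr-31)-3,0)),np.hypot(h,np.maximum(rr-28,0))],0).min(0)
    return e
best=None
for ph in np.radians([150,165,180,195,210]):
    o=least_squares(res,[678,-79,84,ph],loss="soft_l1",f_scale=2)
    if best is None or o.cost<best.cost:best=o
q=best.x;h,rr,z=cyl(q,A);print(q[:3],np.degrees(q[3]),z,best.cost,len(A),np.median(res(q)))
E
```

```text
1.1 [-70.47   3.02  92.41   0.    84.57  -6.82] [ 277.37 -560.06  231.26]
[[ 0.9   0.44  0.  ]
 [ 0.44 -0.9   0.  ]
 [ 0.   -0.   -1.  ]]
scene 1365 [ 611.29 -117.68   82.31] [705.94 -53.   165.97] [1000.22 -312.51 1006.12]
boss 159 [527.23 214.16 146.49] [510.59 131.38 142.1 ] [543.08 245.31 152.7 ] handle 69 [519.99 143.14 160.48] 164.6396079189137
top 840 [651.96 318.28  -9.27] [738.66 414.56 199.18] [ 185.68  112.3  1700.68]
boss 122 [519.88 222.73 147.35] [501.91 136.99 142.03] [537.83 242.93 152.99] handle 56 [512.34 145.27 161.91] 169.5907784728133
[666.07  78.86 312.95] 88.80854716035554 [0.01 0.57 0.82] 376485.12046841707 2013 15.225167569842625
```

```bash
cat > fit.py <<'E'
from h import *
from scipy.optimize import least_squares
S,Cc=np.sin(np.radians(35)),np.cos(np.radians(35))
def cyl(q,A):
    z=np.array([S*np.cos(q[3]),S*np.sin(q[3]),Cc]);d=A-q[:3];h=d@z;rr=np.linalg.norm(d-np.outer(h,z),axis=1)
    return h,rr,z
def fit(A):
    def res(q):
        h,rr,z=cyl(q,A);t=np.maximum(h-75,0)
        return np.minimum(np.stack([np.hypot(rr-34,t),np.hypot(rr-28,t),np.hypot(h-75,np.maximum(abs(rr-31)-3,0)),np.hypot(h,np.maximum(rr-28,0))],0).min(0),12)
    o=min((least_squares(res,[678,-79,84,np.radians(p)],loss="soft_l1",f_scale=2,x_scale=[1,1,1,.02]) for p in(160,170,180,190)),key=lambda o:o.cost)
    return o.x,np.median(res(o.x))
E
python3 - <<'E'
from fit import *
np.set_printoptions(precision=2,suppress=True)
vv,uu=np.mgrid[0:480,0:640];L=[]
for c in("scene","top"):
    f=optics.grab_frame(c);p=world(f,uu.ravel(),vv.ravel());p=p[(f["range_z"].ravel()>0)]
    p=p[(abs(p[:,0]-655)<65)&(abs(p[:,1]+79)<45)&(p[:,2]>100)]
    q,m=fit(p);print(c,len(p),q[:3],np.degrees(q[3]),m);L.append(p)
q,m=fit(np.vstack(L));print(q[:3],np.degrees(q[3]),m)
E
```

```text
scene 1591 [683.47 -77.21  88.17] 187.6407455717286 1.266070345108524
top 680 [661.   -80.35 113.62] 191.5668266293665 1.7946748846882272
[677.25 -83.83  95.15] 184.99724882497992 1.6036630075658707
```

Emit:
arm_command:
  increments: [0,0,-0.6,0]

```text
t: 1.6
tool_pos: [275.9, -556.1, 270.3]
eef_rot: [[0.896, 0.444, -0.006], [0.444, -0.896, 0.016], [0.002, -0.017, -1.0]]
wrist_force: [-0.2, -0.7, -1.8]
finger_gap: 85.6
grasp_force: 0.0
```

Emit:
arm_command:
  increments: [0.95,-0.93,0,0,0.95,-0.93,0,0,0.95,-0.93,0,0]

```text
t: 1.9
tool_pos: [313.8, -456.2, 279.8]
eef_rot: [[0.895, 0.447, 0.001], [0.447, -0.895, 0.001], [0.001, 0.0, -1.0]]
wrist_force: [-0.7, -1.4, -1.7]
finger_gap: 85.6
grasp_force: 0.0
```

Emit:
arm_command:
  increments: [0.95,-0.93,0,0,0.95,-0.93,0,0,0.95,-0.93,0,0]

```text
t: 2.2
tool_pos: [348.7, -356.0, 279.5]
eef_rot: [[0.894, 0.447, 0.001], [0.447, -0.894, 0.0], [0.001, 0.0, -1.0]]
wrist_force: [-0.3, 0.1, -0.3]
finger_gap: 85.3
grasp_force: 0.0
```

Emit:
arm_command:
  increments: [0.95,-0.93,0,0,0.95,-0.93,0,0,0.95,-0.93,0,0]

```text
t: 2.5
tool_pos: [383.7, -256.1, 279.6]
eef_rot: [[0.894, 0.448, 0.001], [0.448, -0.894, 0.0], [0.001, 0.0, -1.0]]
wrist_force: [0.3, -0.0, -0.1]
finger_gap: 85.5
grasp_force: 0.0
```

Emit:
arm_command:
  increments: [0.95,-0.93,0,0,0.95,-0.93,0,0,0.95,-0.93,0,0]

```text
t: 2.8
tool_pos: [418.8, -155.9, 279.6]
eef_rot: [[0.894, 0.448, 0.001], [0.448, -0.894, 0.0], [0.001, 0.0, -1.0]]
wrist_force: [0.2, -1.0, 0.2]
finger_gap: 85.3
grasp_force: 0.0
```

Emit:
arm_command:
  increments: [0.95,-0.93,0,0,0.95,-0.93,0,0,0.95,-0.93,0,0]

```text
t: 3.1
tool_pos: [453.9, -55.7, 279.4]
eef_rot: [[0.894, 0.448, 0.0], [0.448, -0.894, 0.001], [0.001, -0.0, -1.0]]
wrist_force: [-0.1, -0.9, 0.1]
finger_gap: 85.8
grasp_force: 0.0
```

Emit:
arm_command:
  increments: [0.95,-0.93,0,-0.66,0.95,-0.93,0,-0.66,0.95,-0.93,0,-0.66,0.95,-0.93,0,-0.66,0.95,-0.93,0,-0.66,0.95,-0.93,0,-0.66,0.95,-0.93,0,-0.66,0.95,-0.93,0,-0.66]

```text
t: 3.9
tool_pos: [488.4, 40.4, 279.2]
eef_rot: [[0.076, 0.997, -0.0], [0.997, -0.076, -0.001], [-0.001, -0.0, -1.0]]
wrist_force: [0.7, 0.3, -0.7]
finger_gap: 85.5
grasp_force: 0.0
```

Emit:
arm_command:
  increments: [0.6,0.3,0,0,0.6,0.3,0,0,0.6,0.3,0,0]

```text
t: 4.2
tool_pos: [515.9, 87.9, 278.9]
eef_rot: [[0.076, 0.997, -0.001], [0.997, -0.076, -0.001], [-0.001, -0.001, -1.0]]
wrist_force: [-0.3, 1.0, 0.6]
finger_gap: 85.6
grasp_force: 0.0
```

```bash
python3 - <<'E'
from h import *
np.set_printoptions(precision=1,suppress=True)
f=optics.grab_frame("wrist");save(f,"w1.png")
R,t=cam(f);print(sensors.read_state()["tool_pos"],-R.T@t,R[2])
for n in("crank_boss","crank_handle","crank_socket"):
    for d in optics.tip_of(n,f)[:3]: print(n,round(d["score"],2),np.array(d["at"]))
vv,uu=np.mgrid[0:480,0:640]
p=world(f,uu.ravel(),vv.ravel(),True);p=p[(f["range_z"].ravel()>0)]
p=p[(abs(p[:,0]-525)<60)&(abs(p[:,1]-190)<80)]
h=p[(p[:,2]>155)&(p[:,1]<175)];b=p[(p[:,2]>142)&(p[:,1]>190)]
for k in(h,b):print(len(k),k.min(0),k.max(0),k.mean(0))
E
```

```text
[515.6  87.6 279. ] [522.2 165.2 421.3] [-0.  -0.3 -1. ]
crank_boss 0.83 [220.1 254.6 125.5]
crank_boss 0.71 [528.4 227.9 123.1]
crank_boss 0.71 [375.9 259.7 128. ]
crank_handle 0.85 [221.5 334.1 136.4]
crank_handle 0.64 [516.8 145.8 133.3]
crank_handle 0.34 [520.2 229.1   4.1]
crank_socket 0.93 [524.5 228.   -1.6]
crank_socket 0.91 [376.  264.6  -0.5]
crank_socket 0.81 [220.1 252.4   3.8]
926 [495.3 110.  156.2] [529.1 156.8 382.6] [516.5 142.8 176.5]
1613 [509.6 213.  142.1] [541.9 245.  150. ] [525.4 228.3 147.5]
```

View pics/w1.png

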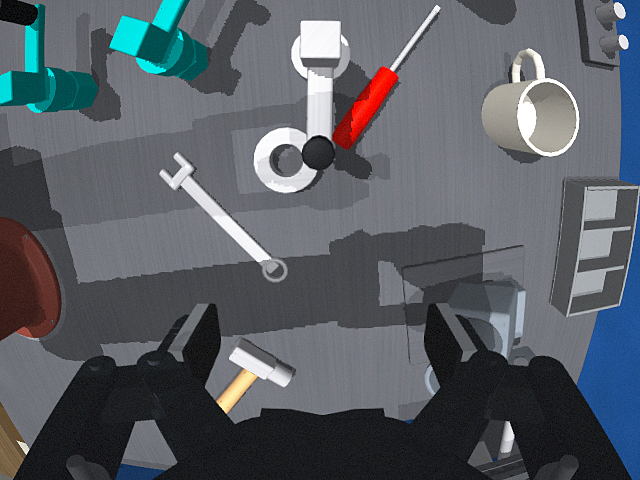

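Emit:
arm_command:
  increments: [0.72,-0.025,0.6,0,0.72,-0.025,0.9,0,0.72,-0.025,0.9,0]
  gripper: 0.75

```text
t: 4.7
tool_pos: [513.8, 146.4, 201.0]
eef_rot: [[0.073, 0.997, -0.011], [0.997, -0.073, -0.001], [-0.002, -0.011, -1.0]]
wrist_force: [-0.8, -0.8, -1.3]
finger_gap: 63.8
grasp_force: 0.0
```

Emit:
arm_command:
  increments: [0,0,0.6,0,0,0,1,0,0,0,1,0]

```text
t: 5.0
tool_pos: [514.6, 144.4, 123.5]
eef_rot: [[0.076, 0.997, -0.008], [0.997, -0.076, -0.002], [-0.002, -0.008, -1.0]]
wrist_force: [-0.4, 0.2, -0.5]
finger_gap: 64.0
grasp_force: 0.0
```

Emit:
arm_command:
  increments: [0,0,0.175,0,0,0,0.175,0]

```text
t: 5.2
tool_pos: [518.3, 145.5, 114.2]
eef_rot: [[0.075, 0.997, 0.001], [0.997, -0.075, -0.0], [0.0, 0.001, -1.0]]
wrist_force: [0.2, -0.9, -0.2]
finger_gap: 63.9
grasp_force: 0.0
```

Emit:
arm_command:
  increments: [0,0,0,0,0,0,0,0,0,0,0,0,0,0,0,0,0,0,0,0]
  gripper: 0
  squeeze: 30

```text
t: 5.7
tool_pos: [518.5, 145.9, 114.8]
eef_rot: [[0.074, 0.997, 0.002], [0.997, -0.074, -0.0], [-0.0, 0.002, -1.0]]
wrist_force: [-0.5, -2.9, 5.9]
finger_gap: 23.3
grasp_force: 29.3
```

Emit:
arm_command:
  increments: [0.15,0,-0.09,0,0.31,0,-0.16,0,0.48,0,-0.24,0,0.65,0,-0.31,0,0.82,0,-0.36,0,1,0,-0.4,0,1,0,-0.4,0]
  squeeze: 20

```text
t: 6.4
tool_pos: [523.9, 227.9, 145.9]
eef_rot: [[0.072, 0.997, 0.001], [0.997, -0.072, 0.001], [0.001, 0.001, -1.0]]
wrist_force: [0.1, -0.1, -5.1]
finger_gap: 23.2
grasp_force: 28.5
```

```bash
cat > tilt.py <<'E'
from h import *
np.set_printoptions(precision=1,suppress=True)
import sys
s=sensors.read_state();T=np.array(s["tool_pos"]);print(T,s["wrist_force"],s["ft_torque"],s["finger_gap"])
for c in("scene","wrist"):
    f=optics.grab_frame(c)
    for n in("crank_boss","crank_handle","crank_socket"):
        D=[np.array(d["at"]) for d in optics.tip_of(n,f) if np.linalg.norm(np.array(d["at"])[:2]-T[:2])<200]
        D.sort(key=lambda a:np.linalg.norm(a[:2]-T[:2])); print(c,n,*D[:2])
save(f,sys.argv[1]+"w.png"); f=optics.grab_frame("scene");save(f,sys.argv[1]+"s.png")
u,v=proj(f,T);u,v=int(u),int(v);a=f["pixels"][max(v-110,0):v+110,max(u-110,0):u+110,::-1];cv2.imwrite("pics/"+sys.argv[1]+"c.png",cv2.resize(a,(560,560)))
E
python3 tilt.py t1
```

```text
[523.9 227.9 145.9] [ 0.1 -0.1 -5.1] [-0.3  0.   0. ] 23.224172593747454
scene crank_boss [530.  310.6 148.4] [482.2 129.9   0.3]
scene crank_handle [525.3 227.  167.8]
scene crank_socket [530.5 308.8  28.2] [376.8 259.4   2.3]
wrist crank_boss [530.6 310.8 150.7] [374.7 257.1 125.6]
wrist crank_handle [522.4 224.6 165.6] [411.8 336.4 136.3]
wrist crank_socket [375.8 260.8  -0.8]
```

View pics/t1c.png

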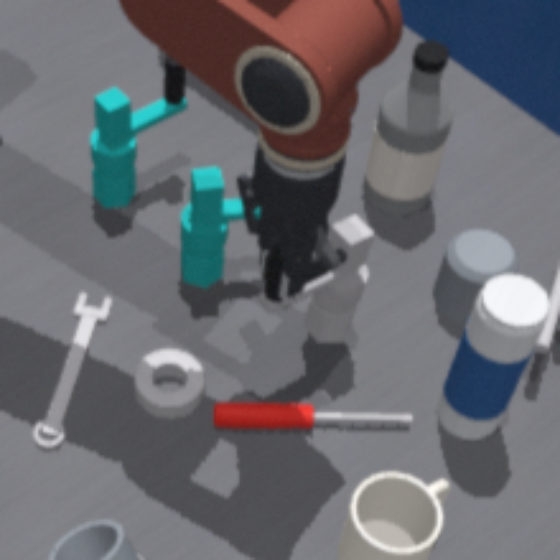

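Emit:
arm_command:
  increments: [0,0,-0.3,0,0,0,-0.6,0,0,0,-1,0,0,0,-1,0]
  squeeze: 60

```text
t: 7.25
tool_pos: [526.6, 226.5, 231.3]
eef_rot: [[0.075, 0.997, 0.01], [0.997, -0.075, 0.003], [0.004, 0.01, -1.0]]
wrist_force: [1.2, 0.9, -3.6]
finger_gap: 23.1
grasp_force: 59.4
```

Emit:
arm_command:
  increments: [-0.1,0,-0.5,-0.09,-0.3,0,-0.9,-0.18,-0.5,0,-0.9,-0.27,-0.7,0,-0.9,-0.36,-0.9,0,-0.9,-0.45,-1,0,-0.9,-0.55]

```text
t: 7.85
tool_pos: [517.4, 144.7, 295.3]
eef_rot: [[-0.708, 0.706, -0.001], [0.706, 0.708, -0.001], [0.0, -0.001, -1.0]]
wrist_force: [0.1, 0.2, -4.7]
finger_gap: 22.1
grasp_force: 59.9
```

Emit:
arm_command:
  increments: [-0.2,-0.1,0,-0.09,-0.4,-0.2,0,-0.18,-0.6,-0.3,0,-0.27,-0.8,-0.4,0,-0.36,-1,-0.5,0,-0.45,-1,-0.5,0,-0.55,-1,-0.5,0,-0.55]

```text
t: 8.55
tool_pos: [545.7, 60.6, 295.4]
eef_rot: [[-0.997, -0.074, -0.001], [-0.074, 0.997, 0.001], [0.001, 0.001, -1.0]]
wrist_force: [0.2, 0.8, -4.4]
finger_gap: 22.7
grasp_force: 59.9
```

```bash
python3 tilt.py t2; python3 - <<'E'
from fit import *
np.set_printoptions(precision=2,suppress=True)
vv,uu=np.mgrid[0:480,0:640];print(np.array(sensors.read_state()["eef_rot"]))
f=optics.grab_frame("wrist");p=world(f,uu.ravel(),vv.ravel(),True);p=p[(f["range_z"].ravel()>0)]
for n in("guard","hex_drive"):
    for d in optics.tip_of(n,f)[:2]: print(n,d["score"],np.array(d["at"]))
p=p[(abs(p[:,0]-655)<65)&(abs(p[:,1]+79)<45)&(p[:,2]>100)&(p[:,2]<175)]
q,m=fit(p);print(len(p),q[:3],np.degrees(q[3]),m);np.save("gw.npy",p)
E
```

```text
[545.7  60.6 295.4] [ 0.2  0.8 -4.4] [ 0.  -0.3 -0. ] 22.687810791881745
scene crank_boss [461.3  55.  300.7]
scene crank_handle [550.5  58.9 315.1] [597.9 217.7  -3. ]
scene crank_socket [468.2  57.7 181.4]
wrist crank_boss [463.3  53.7 299.6]
wrist crank_handle [543.8  61.1 316.7]
wrist crank_socket
[[-1.   -0.08  0.  ]
 [-0.08  1.    0.  ]
 [-0.    0.   -1.  ]]
guard 0.95 [679.1 -81.   83.5]
hex_drive 0.65 [681.7 -79.3  87.1]
4525 [662.55 -75.86 113.68] 189.97311958763342 1.4095014581454315
```

View pics/t2w.png

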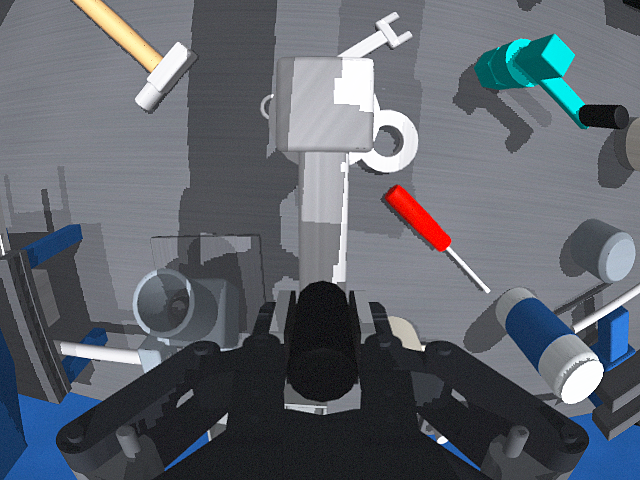

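```bash
python3 - <<'E'
from fit import *
np.set_printoptions(precision=2,suppress=True)
vv,uu=np.mgrid[0:480,0:640]
def fit2(A):
    def res(q):
        h,rr,z=cyl(q,A);t=np.maximum(h-75,0)
        e=np.minimum(np.stack([np.hypot(rr-34,t),np.hypot(rr-28,t),np.hypot(h-75,np.maximum(abs(rr-31)-3,0))],0).min(0),8)
        return e/np.sqrt(len(A))*10
    def r2(q): return np.append(res(q),[(q[2]-85)/1.0])
    o=min((least_squares(r2,[x,-79,85,np.radians(p)],x_scale=[1,1,1,.02]) for p in(175,182,190,198) for x in(674,682)),key=lambda o:o.cost)
    h,rr,z=cyl(o.x,A)
    return o.x,np.median(res(o.x))*np.sqrt(len(A))/10
for c in("scene","top","wrist"):
    f=optics.grab_frame(c);p=world(f,uu.ravel(),vv.ravel(),c=="wrist");p=p[(f["range_z"].ravel()>0)]
    p=p[(abs(p[:,0]-650)<70)&(abs(p[:,1]+79)<45)&(p[:,2]>112)&(p[:,2]<175)]
    q,m=fit2(p);h,rr,z=cyl(q,p);print(c,len(p),q[:3],np.degrees(q[3]),m,"mouth",q[:3]+75*z,"zmax",np.percentile(p[:,2],99.5), np.percentile(h[(rr<36)],[90,98]))
E
```

```text
scene 1175 [678.37 -79.63  84.43] 185.71374518406768 0.7447419914322141 mouth [635.56 -83.92 145.86] zmax 164.59096458155668 [74.12 75.53]
top 448 [672.48 -82.66  87.45] 184.99565343754603 1.082392989592833 mouth [629.62 -86.41 148.88] zmax 168.24440096272232 [73.54 76.59]
wrist 3358 [678.03 -80.09  85.  ] 185.4688947914598 0.4514617183830705 mouth [635.21 -84.19 146.44] zmax 164.61326553006285 [75.22 76.  ]
```

Emit:
arm_command:
  increments: [-0.4,-0.28,-0.19,-0.015,-0.8,-0.56,-0.19,-0.015,-0.93,-0.64,-0.19,-0.015,-0.93,-0.64,-0.19,-0.015]

```text
t: 9.7
tool_pos: [624.6, 14.7, 311.6]
eef_rot: [[-0.995, -0.098, -0.001], [-0.098, 0.995, 0.0], [0.001, 0.0, -1.0]]
wrist_force: [-0.2, -0.1, -4.7]
finger_gap: 22.7
grasp_force: 60.1
```

Emit:
arm_command:
  increments: [-0.5,-0.34,0,0,-0.93,-0.64,0,0,-0.93,-0.64,0,0]

```text
t: 10.0
tool_pos: [704.6, -29.8, 309.1]
eef_rot: [[-0.995, -0.097, -0.003], [-0.097, 0.995, -0.0], [0.003, -0.0, -1.0]]
wrist_force: [-1.6, 0.5, -4.5]
finger_gap: 22.8
grasp_force: 60.4
```

Emit:
arm_command:
  increments: [-0.5,-0.34,0,0,-0.93,-0.64,0,0,-0.93,-0.64,0,0,-0.93,-0.64,0,0]

```text
t: 10.4
tool_pos: [781.5, -71.0, 310.6]
eef_rot: [[-0.995, -0.099, -0.004], [-0.099, 0.995, 0.001], [0.004, 0.002, -1.0]]
wrist_force: [-0.0, -0.1, -3.6]
finger_gap: 22.8
grasp_force: 60.4
```

```bash
cat > g.py <<'E'
from h import *
O=np.array([678,-80,84.7]);C5,S5=np.cos(np.radians(5.5)),np.sin(np.radians(5.5))
c,s=np.cos(np.radians(35)),np.sin(np.radians(35))
GX=np.array([c*C5,c*S5,s]);GZ=np.array([-s*C5,-s*S5,c]);GY=np.cross(GZ,GX)
def st():
    q=sensors.read_state();T=np.array(q["tool_pos"]);R=np.array(q["eef_rot"]);G=T-19*R[:,2];d=G-O
    print("t",round(q["t"],2),"uwz",np.round([d[0]*C5+d[1]*S5,-d[0]*S5+d[1]*C5,G[2]],1),"guard xyz",np.round([d@GX,d@GY,d@GZ],1),"ytool",round(np.degrees(np.arctan2(R[1,1],R[0,1])),2),"F",np.round(q["wrist_force"],1),"M",np.round(q["ft_torque"],2),q["finger_gap"],q["grasp_force"])
    return G
def tilt():
    G=st()
    for cc in("scene","wrist"):
        f=optics.grab_frame(cc)
        for n in("crank_boss","crank_handle","crank_socket"):
            D=[np.array(d["at"])-O for d in optics.tip_of(n,f)]
            for d in D:
                if np.linalg.norm((d+O-G)[:2])<190: print(cc,n,"uwz",np.round([d[0]*C5+d[1]*S5,-d[0]*S5+d[1]*C5,d[2]+O[2]],1),"g",np.round([d@GX,d@GY,d@GZ],1))
E
python3 -c "
from g import *
tilt()"
```

```text
t 10.4 uwz [103.9  -1.  329.6] guard xyz [225.6  -1.  141. ] ytool 95.69 F [-0.  -0.1 -3.6] M [ 0.12 -0.33 -0.07] 22.77763973309764 60.409770011901855
scene crank_boss uwz [ 22.5  -3.4 315.6] g [150.9  -3.4 176.2]
scene crank_handle uwz [109.9   0.5 329.1] g [230.2   0.5 137.2]
scene crank_socket uwz [ 28.3  -0.  192.1] g [84.8 -0.  71.7]
wrist crank_boss uwz [ 23.5  -1.1 316.3] g [152.1  -1.1 176.2]
wrist crank_handle uwz [103.9  -1.1 335.4] g [228.9  -1.1 145.8]
```

Emit:
arm_command:
  increments: [0,0,0.25,0,0.1,0,0.46,0,0.2,0,0.46,0,0.2,0,0.46,0]

```text
t: 11.2
tool_pos: [765.2, -73.1, 276.8]
eef_rot: [[-0.995, -0.099, -0.0], [-0.099, 0.995, -0.0], [0.0, -0.0, -1.0]]
wrist_force: [-0.4, 0.4, -4.5]
finger_gap: 23.0
grasp_force: 60.5
```

Emit:
arm_command:
  increments: [0.15,0,-0.04,0,0.3,0,-0.1,0,0.45,0,-0.17,0,0.58,0,-0.22,0,0.72,0,-0.26,0,0.86,0,-0.3,0,1,0,-0.35,0,1,0,-0.35,0]
  squeeze: 25

```text
t: 12.0
tool_pos: [685.1, -81.2, 304.4]
eef_rot: [[-0.995, -0.099, -0.001], [-0.099, 0.995, -0.0], [0.001, -0.0, -1.0]]
wrist_force: [1.8, 0.5, -2.9]
finger_gap: 22.7
grasp_force: 61.9
```

```bash
python3 -c "
from g import *
tilt()"
```

```text
t 12.0 uwz [  6.9  -1.9 323.4] guard xyz [142.6  -1.9 191.5] ytool 95.66 F [ 1.8  0.5 -2.9] M [ 0.03 -0.43  0.01] 22.710879122584405 61.89191222190857
scene crank_boss uwz [-57.7  -3.  275.3] g [ 62.1  -3.  189.2]
scene crank_handle uwz [  9.6  -4.9 324.3] g [145.3  -4.9 190.8]
scene crank_socket uwz [ 10.4   0.9 168.3] g [56.5  0.9 62.5]
wrist crank_boss uwz [-51.8  -0.9 269.2] g [ 63.4  -0.9 180.9]
wrist crank_handle uwz [ 12.7   0.5 326.2] g [148.9   0.5 190.5]
```

Emit:
arm_command:
  increments: [0.11,0,-0.2,0,0.23,0,-0.39,0,0.23,0,-0.39,0]
  squeeze: 60

```text
t: 12.7
tool_pos: [668.1, -83.3, 340.2]
eef_rot: [[-0.995, -0.099, 0.006], [-0.099, 0.995, -0.002], [-0.006, -0.002, -1.0]]
wrist_force: [0.7, -0.5, -4.3]
finger_gap: 22.5
grasp_force: 61.7
```

Emit:
arm_command:
  increments: [0.2,0.02,0.14,0,0.4,0.02,0.28,0,0.61,0.02,0.43,0,0.61,0.02,0.43,0,0.61,0.02,0.43,0]

```text
t: 13.2
tool_pos: [619.4, -86.1, 301.0]
eef_rot: [[-0.995, -0.099, 0.001], [-0.099, 0.995, -0.0], [-0.001, -0.0, -1.0]]
wrist_force: [-0.1, 0.1, -3.8]
finger_gap: 22.6
grasp_force: 61.5
```

```bash
python3 - <<'E'
from g import *
tilt()
f=optics.grab_frame("wrist");save(f,"a_w.png")
f=optics.grab_frame("scene");a=f["pixels"][:,:,::-1]
u,v=proj(f,O+85*GZ);u,v=int(u),int(v);cv2.imwrite("pics/a_s.png",cv2.resize(a[v-75:v+75,u-75:u+75],(600,600),interpolation=cv2.INTER_CUBIC))
# fit crank side: points near the expected socket/neck, residual radius about a line
vv,uu=np.mgrid[0:480,0:640]
p=world(f,uu.ravel(),vv.ravel());p=p[f["range_z"].ravel()>0]-O
q=np.stack([p@GX,p@GY,p@GZ],1)
k=q[(abs(q[:,0])<45)&(abs(q[:,1])<45)&(q[:,2]>95)&(q[:,2]<175)]
from scipy.optimize import least_squares
# neck upper part is 52mm dia: crank z 59..88
for lo,hi,rad in((0,40,24),(61,86,26)):
    pass
def res(a):
    zc=k[:,2]-92;cx=a[0]+a[1]*zc;cy=a[2]+a[3]*zc
    rr=np.hypot(k[:,0]-cx,k[:,1]-cy);R=np.where(zc<42,23.3,np.where(zc<52,21,26))
    return rr-R
o=least_squares(res,[0,0,0,0],loss="soft_l1",f_scale=2,x_scale=[1,.02,1,.02]);print(len(k),o.x,np.degrees(np.arctan(o.x[[1,3]])),np.median(abs(o.fun)))
E
```

```text
t 13.2 uwz [-58.9  -0.5 320. ] guard xyz [ 86.7  -0.5 226.5] ytool 95.67 F [-0.1  0.1 -3.8] M [-0.03 -0.14 -0.04] 22.560828491637217 61.50218725204468
scene crank_boss uwz [-123.4   -4.3  269.1] g [  4.7  -4.3 221.8]
scene crank_handle uwz [-51.2  -0.7 320.4] g [ 93.2  -0.7 222.4]
wrist crank_boss uwz [-119.9   -0.4  270.1] g [  8.1  -0.4 220.6]
wrist crank_handle uwz [-56.1  -0.  325.8] g [ 92.4  -0.  229.7]
713 [-1.57535357  0.06344972 -1.40208227  0.00280411] [3.63053453 0.16066324] 1.0012643071248597
```

View pics/a_s.png

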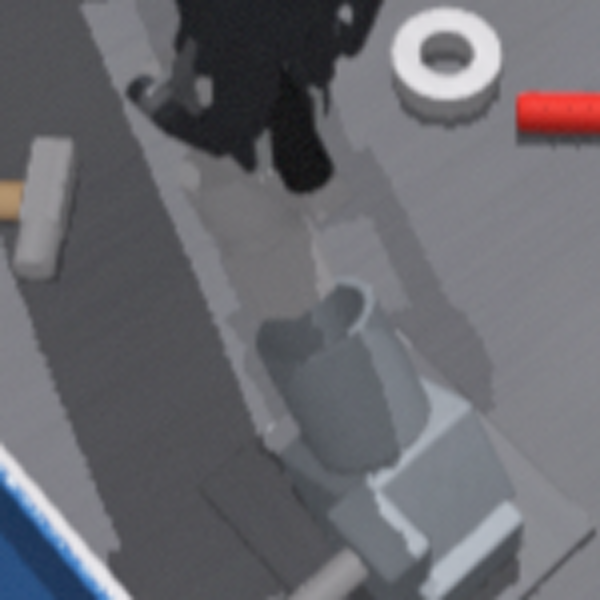

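Emit:
arm_command:
  increments: [-0.08,0.012,0.115,0,-0.16,0.012,0.23,0,-0.24,0.012,0.345,0,-0.32,0.012,0.46,0,-0.32,0.012,0.46,0]
  squeeze: 25

```text
t: 14.2
tool_pos: [644.7, -82.2, 260.5]
eef_rot: [[-0.995, -0.099, -0.004], [-0.099, 0.995, 0.001], [0.004, 0.002, -1.0]]
wrist_force: [1.1, -1.1, -4.3]
finger_gap: 22.3
grasp_force: 61.5
```

```bash
python3 -c "
from g import *
tilt()"
```

```text
t 14.2 uwz [-33.3   1.  279.5] guard xyz [ 84.5   1.  178.7] ytool 95.71 F [ 1.1 -1.1 -4.3] M [ 0.05 -0.25  0.02] 22.26024377375018 61.50270223617554
scene crank_boss uwz [-98.6  -2.5 226.6] g [  0.6  -2.5 172.8]
scene crank_handle uwz [-26.5  -1.8 282.1] g [ 91.5  -1.8 176.9]
scene crank_handle uwz [-97.3  -4.5 227.1] g [  2.   -4.5 172.4]
scene crank_socket uwz [-29.7   3.3 125.4] g [-1.   3.3 50.4]
scene crank_socket uwz [-95.    0.9 230.6] g [  5.9   0.9 174. ]
wrist crank_boss uwz [-97.2  -1.5 235.1] g [  6.7  -1.5 178.9]
wrist crank_handle uwz [-31.8   0.3 285.5] g [ 89.1   0.3 182.7]
```

Emit:
arm_command:
  increments: [-0.05,0,0.07,0,-0.1,0,0.14,0,-0.14,0,0.2,0,-0.18,0,0.256,0,-0.18,0,0.256,0]
  squeeze: 30

```text
t: 15.1
tool_pos: [659.5, -81.1, 242.6]
eef_rot: [[-0.995, -0.099, -0.0], [-0.099, 0.995, 0.0], [0.0, 0.0, -1.0]]
wrist_force: [0.2, 0.1, -3.5]
finger_gap: 22.4
grasp_force: 62.0
```

```bash
python3 -c "
from g import *
tilt()"
```

```text
t 15.1 uwz [-18.5   0.7 261.6] guard xyz [ 86.3   0.7 155.5] ytool 95.7 F [ 0.2  0.1 -3.5] M [-0.03 -0.23 -0.01] 22.408847000724617 62.04071044921875
scene crank_boss uwz [-81.    0.5 212. ] g [  6.6   0.5 150.8]
scene crank_boss uwz [-14.5  -1.2 105.4] g [ 0.  -1.2 25.3]
scene crank_handle uwz [-10.4   1.  262.8] g [ 93.7   1.  151.8]
scene crank_handle uwz [-2.  -5.8 86.4] g [-0.6 -5.8  2.5]
wrist crank_boss uwz [-80.7  -0.8 211.7] g [  6.7  -0.8 150.3]
wrist crank_handle uwz [-1.780e+01 -1.000e-01  2.656e+02] g [ 8.920e+01 -1.000e-01  1.584e+02]
```

Emit:
arm_command:
  increments: [0,0,0,0,0,0,0,0,0,0,0,0,0,0,0,0]
  gripper: 0.36
  squeeze: 20

```text
t: 15.9
tool_pos: [659.5, -81.3, 244.1]
eef_rot: [[-0.995, -0.099, 0.001], [-0.099, 0.995, -0.0], [-0.001, -0.0, -1.0]]
wrist_force: [0.8, -0.3, 0.4]
finger_gap: 30.6
grasp_force: 0.1
```

Emit:
arm_command:
  increments: [0,0,0,0,0,0,0,0,0,0,0,0]
  gripper: 0
  squeeze: 20

```text
t: 16.2
tool_pos: [659.5, -81.1, 243.9]
eef_rot: [[-0.995, -0.099, 0.001], [-0.099, 0.995, -0.0], [-0.001, -0.0, -1.0]]
wrist_force: [0.8, -0.4, 2.1]
finger_gap: 23.1
grasp_force: 21.5
```

```bash
python3 -c "
from g import *
tilt()"
```

```text
t 16.2 uwz [-18.5   0.7 262.9] guard xyz [ 87.    0.7 156.6] ytool 95.7 F [ 0.8 -0.4  2.1] M [ 0.13 -0.1   0.14] 23.063668485781943 21.47972345352173
scene crank_boss uwz [-94.3  -2.4 197.8] g [-12.3  -2.4 146.7]
scene crank_boss uwz [-0.3  2.2 82.8] g [-1.3  2.2 -1.4]
scene crank_handle uwz [-27.6  -0.9 260.1] g [ 78.   -0.9 159.5]
wrist crank_boss uwz [-90.3  -1.2 195.8] g [-10.3  -1.2 142.8]
wrist crank_handle uwz [-34.8  -0.9 257.8] g [ 70.7  -0.9 161.8]
```

Emit:
arm_command:
  increments: [0,0,0,0,0.07,0,0.05,0,0.14,0,0.1,0,0.14,0,0.1,0]
  gripper: 0.36

```text
t: 17.0
tool_pos: [646.4, -82.2, 233.3]
eef_rot: [[-0.995, -0.099, -0.003], [-0.099, 0.995, 0.001], [0.003, 0.001, -1.0]]
wrist_force: [0.5, 0.5, -0.3]
finger_gap: 30.7
grasp_force: 0.0
```

Emit:
arm_command:
  increments: [0,0,0,0,0,0,0,0,0,0,0,0,0,0,0,0]
  gripper: 0
  squeeze: 30

```text
t: 17.4
tool_pos: [647.5, -81.9, 234.2]
eef_rot: [[-0.995, -0.099, -0.002], [-0.099, 0.995, 0.001], [0.002, 0.001, -1.0]]
wrist_force: [-0.4, 1.6, -3.3]
finger_gap: 23.3
grasp_force: 29.6
```

```bash
python3 -c "
from g import *
tilt()
f=optics.grab_frame('wrist');save(f,'b_w.png')"
```

```text
t 17.4 uwz [-30.5   1.  253.2] guard xyz [ 71.7   1.  155.5] ytool 95.7 F [-0.4  1.6 -3.3] M [0.32 0.23 0.04] 23.323218969840447 29.563520550727844
scene crank_boss uwz [-90.3  -4.1 198.2] g [ -8.9  -4.1 144.8]
scene crank_handle uwz [-27.5   2.4 258.1] g [ 76.9   2.4 157.8]
wrist crank_boss uwz [-87.5   1.6 198.9] g [ -6.2   1.6 143.8]
wrist crank_handle uwz [-30.2   0.5 256.2] g [ 73.6   0.5 157.8]
```

View pics/b_w.png

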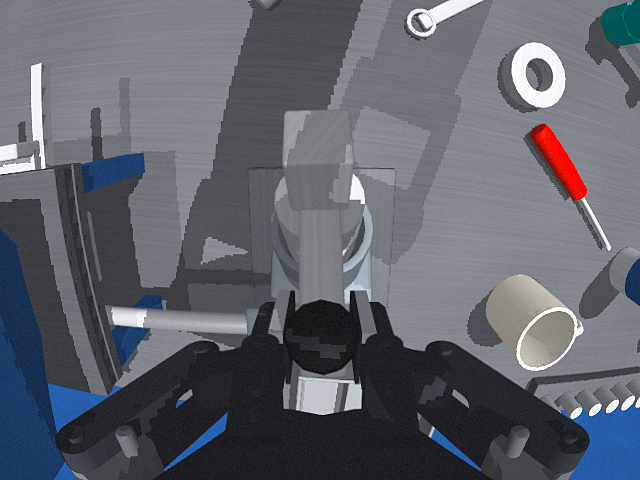

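Emit:
arm_command:
  increments: [-0.08,0,-0.02,0,-0.16,-0.01,-0.03,0,-0.16,0.13,-0.02,0,-0.157,0.26,0,0,-0.12,0.39,0.035,0,-0.077,0.52,0.076,0,-0.01,0.63,0.12,0,0.06,0.74,0.17,0,0.06,0.74,0.17,0]

```text
t: 18.75
tool_pos: [640.8, -25.7, 226.9]
eef_rot: [[-0.995, -0.099, 0.014], [-0.099, 0.995, -0.008], [-0.013, -0.009, -1.0]]
wrist_force: [3.0, -8.3, 1.1]
finger_gap: 23.1
grasp_force: 39.1
```

```bash
python3 -c "
from g import *
tilt()"
```

```text
t 18.75 uwz [-32.1  57.8 245.9] guard xyz [ 66.2  57.8 150.5] ytool 95.66 F [ 3.  -8.3  1.1] M [-2.27 -0.99 -0.3 ] 23.131613983109826 39.119104743003845
scene crank_boss uwz [-88.4   4.  200.3] g [ -6.1   4.  145.4]
scene crank_handle uwz [-33.3  55.8 246.9] g [ 65.8  55.8 152. ]
wrist crank_boss uwz [-85.8   6.1 196. ] g [ -6.5   6.1 140.4]
```

```bash
python3 - <<'E'
from g import *
a=cv2.imread("pics/top0.png");f=optics.grab_frame("top");save(f,"top1.png");b=f["pixels"][:,:,::-1]
np.set_printoptions(linewidth=200)
for x in (505,515):
    print(x,"before",a[185:235,x].mean(1).astype(int));print("now",b[185:235,x].mean(1).astype(int))
p=world(f,np.full(50,510),np.arange(185,235));print(np.round(p[::4],0))
E
```

```text
505 before [103 103 101 104 105 111 159 215 232 234 240 243 242 226 172 124 114 114 115 116 114 114 112 113 112 113 113 110 108 107 108 108 109 107 110 108 110 112 111 112 111 112 111 113 116 118 119 123 128
 128]
now [103 104 103 105 104 113 158 218 238 242 240 239 241 242 232 186 136 120 119 116 113 111 114 112 113 112 112 111 110 108 111 110 109 108 109 110 111 111 113 114 111 112 112 114 118 119 122 123 126
 128]
515 before [102 101 104 102  99 114 174 228 239 241 242 241 228 177 123  91  78  87 102 105 108 105 109 117 121 124 123 121 122 123 126 126 123 124 126 125 127 129 129 129 130 126 128 127 129 130 128 125 125
 128]
now [105 103 103 101 100 115 177 229 240 234 227 236 242 234 205 151 114 101 103 104 109 106 110 116 123 123 122 121 122 122 124 127 125 126 126 127 129 127 130 129 127 128 128 128 129 127 128 123 127
 128]
[[ 629. -400.  158.]
 [ 617. -398.  163.]
 [ 611. -404.  145.]
 [ 593. -396.  168.]
 [ 589. -403.  142.]
 [ 614. -451.   -2.]
 [ 601. -448.    5.]
 [ 589. -447.    5.]
 [ 578. -449.   -0.]
 [ 566. -447.    2.]
 [ 552. -445.    8.]
 [ 543. -447.   -2.]
 [ 530. -445.    3.]]
```

Emit:
arm_command:
  increments: [-0.12,-0.1,-0.024,0,-0.15,-0.17,-0.04,0,-0.19,-0.25,-0.056,0,-0.19,-0.25,-0.056,0,-0.175,-0.19,-0.01,0,-0.157,-0.125,0.028,0,-0.157,-0.125,0.028,0]

```text
t: 19.9
tool_pos: [654.4, -33.7, 225.9]
eef_rot: [[-0.995, -0.099, 0.013], [-0.099, 0.995, -0.006], [-0.012, -0.008, -1.0]]
wrist_force: [0.5, -2.4, 10.0]
finger_gap: 23.1
grasp_force: 32.4
```

```bash
cat >> g.py <<'E'
def gate():
    f=optics.grab_frame("top");b=f["pixels"].mean(2)
    e=[]
    for x in range(498,518):
        col=b[192:235,x];i=np.argmax(col<165);e.append(192+i-1+(col[i-1]-165)/(col[i-1]-col[i]))
    print("gate edge px",np.round(np.median(e),2))
E
python3 -c "
from g import *
tilt();gate()
b=cv2.imread('pics/top0.png').mean(2);print([round(float(192+np.argmax(b[192:235,x]<165)),1) for x in(500,505,510,515)])"
```

```text
t 19.9 uwz [-19.3  48.5 244.9] guard xyz [ 76.   48.5 142.3] ytool 95.7 F [ 0.5 -2.4 10. ] M [-1.28 -0.45 -0.25] 23.104261664545106 32.43498086929321
scene crank_boss uwz [-81.    0.8 195.6] g [ -2.7   0.8 137.3]
scene crank_handle uwz [-22.2  46.5 244. ] g [ 73.2  46.5 143.2]
wrist crank_boss uwz [-76.8   4.  196.5] g [  1.2   4.  135.6]
gate edge px 200.18
[200.0, 200.0, 199.0, 199.0]
```

Emit:
arm_command:
  increments: [-0.1,-0.075,0.053,0,-0.1,-0.075,0.053,0,-0.072,0,0.102,0,-0.072,0,0.102,0,-0.11,-0.09,0.06,0,-0.11,-0.09,0.06,0,-0.072,0,0.102,0]

```text
t: 21.05
tool_pos: [660.5, -33.7, 217.5]
eef_rot: [[-0.995, -0.098, 0.013], [-0.099, 0.995, -0.006], [-0.012, -0.007, -1.0]]
wrist_force: [2.4, -8.1, 14.3]
finger_gap: 23.1
grasp_force: 34.8
```

```bash
python3 -c "
from g import *
tilt();gate()"
```

```text
t 21.05 uwz [-13.3  47.9 236.5] guard xyz [ 76.2  47.9 132. ] ytool 95.65 F [ 2.4 -8.1 14.3] M [-2.42 -0.95 -0.16] 23.075191927734714 34.81702744960785
scene crank_boss uwz [-76.9   2.8 187.6] g [ -4.    2.8 128.4]
scene crank_handle uwz [-18.3  45.2 234.9] g [ 71.2  45.2 133.5]
scene crank_handle uwz [-73.8   3.2 188.8] g [ -0.8   3.2 127.6]
scene crank_socket uwz [-4.1 -4.1 88.7] g [-1.1 -4.1  5.6]
wrist crank_boss uwz [-70.6   3.  188.6] g [  1.7   3.  125.6]
wrist crank_handle uwz [-22.4  48.3 241.4] g [ 71.5  48.3 141.2]
gate edge px 200.37
```

```bash
cat >> g.py <<'E'
def arc(cur,phis,hs,r=85,x0=0,y0=0):
    for p,h in zip(phis,hs):
        a=np.radians(p);g=np.array([x0+r*np.cos(a),y0+r*np.sin(a),h])-cur
        print(int(p),np.round(np.array([-c*g[0]+s*g[2],g[1],-s*g[0]-c*g[2]])/80,3))
E
python3 -c "
from g import *
arc(np.array([69,50,128.]),range(42,109,7),[129]*10)"
```

```text
42 [0.067 0.086 0.032]
49 [0.143 0.177 0.085]
56 [0.227 0.256 0.144]
63 [0.319 0.322 0.208]
70 [0.416 0.373 0.276]
77 [0.518 0.41  0.347]
84 [0.623 0.432 0.421]
91 [0.729 0.437 0.495]
98 [0.835 0.427 0.569]
105 [0.939 0.401 0.642]
```

Emit:
arm_command:
  increments: [0.067,0.086,0.032,0,0.143,0.177,0.085,0,0.227,0.256,0.144,0,0.319,0.322,0.208,0,0.416,0.373,0.276,0,0.518,0.41,0.347,0,0.623,0.432,0.421,0,0.729,0.437,0.495,0,0.835,0.427,0.569,0,0.939,0.401,0.642,0]
  squeeze: 40

```text
t: 22.5
tool_pos: [584.2, -4.5, 168.1]
eef_rot: [[-0.995, -0.101, 0.018], [-0.101, 0.995, 0.005], [-0.018, 0.003, -1.0]]
wrist_force: [-1.1, 11.1, 17.1]
finger_gap: 23.2
grasp_force: 47.9
```

```bash
python3 -c "
from g import *
tilt();gate()
a=np.radians(105)
arc(np.array([85*np.cos(a),85*np.sin(a),129.]),range(112,160,7),[129]*10)"
```

```text
t 22.5 uwz [-86.4  84.1 187.1] guard xyz [-12.1  84.1 133.4] ytool 95.82 F [-1.1 11.1 17.1] M [ 1.53 -0.11  0.2 ] 23.15449148371419 47.94257462024689
scene crank_boss uwz [-79.3  -3.1 184.6] g [ -7.6  -3.1 127.3]
scene crank_handle uwz [-82.5  82.6 195.4] g [ -4.1  82.6 138. ]
wrist crank_boss uwz [-78.5  -1.3 185.7] g [ -6.4  -1.3 127.8]
wrist crank_boss uwz [ 0.3  3.2 91. ] g [3.9 3.2 5. ]
wrist crank_handle uwz [-90.   84.8 193.7] g [-11.2  84.8 140.9]
gate edge px 209.68
112 [ 0.101 -0.041  0.071]
119 [ 0.197 -0.097  0.138]
126 [ 0.286 -0.167  0.2  ]
133 [ 0.368 -0.249  0.258]
140 [ 0.441 -0.343  0.309]
147 [ 0.505 -0.448  0.353]
154 [ 0.557 -0.561  0.39 ]
```

Emit:
arm_command:
  increments: [0.101,-0.041,0.071,0,0.197,-0.097,0.138,0,0.286,-0.167,0.2,0,0.286,-0.167,0.2,0]

```text
t: 23.35
tool_pos: [555.4, -16.1, 147.7]
eef_rot: [[-0.995, -0.103, -0.004], [-0.103, 0.995, 0.013], [0.002, 0.013, -1.0]]
wrist_force: [-16.9, 22.7, 21.6]
finger_gap: 22.9
grasp_force: 41.0
```

```bash
python3 -c "
from g import *
st();gate()
a=np.radians(126)
arc(np.array([85*np.cos(a),85*np.sin(a),129.]),range(131,180,5),[129]*10)"
```

```text
t 23.35 uwz [-115.8   75.1  166.7] guard xyz [-47.9  75.1 133.6] ytool 95.91 F [-16.9  22.7  21.6] M [3.28 2.42 0.47] 22.914093979246143 40.967363119125366
gate edge px 212.95
131 [ 0.059 -0.058  0.042]
136 [ 0.114 -0.122  0.08 ]
141 [ 0.165 -0.191  0.115]
146 [ 0.21  -0.265  0.147]
151 [ 0.25  -0.344  0.175]
156 [ 0.284 -0.427  0.199]
161 [ 0.311 -0.514  0.218]
166 [ 0.333 -0.603  0.233]
171 [ 0.348 -0.693  0.244]
176 [ 0.357 -0.785  0.25 ]
```

```bash
python3 -c "
from g import *
a=np.radians(126)
arc(np.array([85*np.cos(a),85*np.sin(a),129.]),range(127,180,5),[131.5]*12,r=88,y0=2)"
```

```text
127 [ 0.049  0.044 -0.004]
132 [ 0.109 -0.017  0.038]
137 [ 0.165 -0.084  0.078]
142 [ 0.216 -0.157  0.113]
147 [ 0.262 -0.235  0.145]
152 [ 0.302 -0.318  0.173]
157 [ 0.336 -0.405  0.197]
162 [ 0.363 -0.495  0.216]
167 [ 0.384 -0.587  0.231]
172 [ 0.399 -0.681  0.241]
177 [ 0.406 -0.777  0.246]
```

Emit:
arm_command:
  increments: [0.049,0.044,-0.004,0,0.109,-0.017,0.038,0,0.165,-0.084,0.078,0,0.216,-0.157,0.113,0,0.216,-0.157,0.113,0]

```text
t: 23.9
tool_pos: [538.1, -31.4, 135.3]
eef_rot: [[-0.995, -0.102, -0.008], [-0.103, 0.995, 0.011], [0.007, 0.012, -1.0]]
wrist_force: [-15.5, 18.4, 11.3]
finger_gap: 22.6
grasp_force: 38.8
```

```bash
python3 -c "
from g import *
tilt();gate()
a=np.radians(142)
arc(np.array([88*np.cos(a),2+88*np.sin(a),131.5]),range(147,200,5),[131.5]*12,r=88,y0=2)"
```

```text
t 23.9 uwz [-134.4   61.5  154.3] guard xyz [-70.2  61.5 134.1] ytool 95.88 F [-15.5  18.4  11.3] M [2.57 2.14 0.4 ] 22.608570841976245 38.75714957714081
scene crank_boss uwz [-74.4  -7.5 187.2] g [ -2.1  -7.5 126.6]
scene crank_handle uwz [-120.2   61.4  164.2] g [-52.8  61.4 134. ]
scene crank_socket uwz [-77.3  -4.9 185.6] g [ -5.5  -4.9 127. ]
wrist crank_handle uwz [-129.6   62.2  163.5] g [-61.   62.2 138.9]
wrist crank_socket uwz [-1.759e+02  2.261e+02 -1.000e-01] g [-192.8  226.1   31.5]
gate edge px 215.26
147 [ 0.046 -0.078  0.032]
152 [ 0.086 -0.161  0.06 ]
157 [ 0.119 -0.247  0.084]
162 [ 0.147 -0.337  0.103]
167 [ 0.168 -0.43   0.118]
172 [ 0.182 -0.524  0.128]
177 [ 0.19  -0.62   0.133]
182 [ 0.19  -0.716  0.133]
187 [ 0.184 -0.811  0.129]
192 [ 0.171 -0.906  0.12 ]
197 [ 0.152 -0.999  0.106]
```

Emit:
arm_command:
  increments: [-0.015,-0.078,-0.011,0,0.025,-0.161,0.017,0,0.058,-0.247,0.041,0,0.058,-0.247,0.041,0]

```text
t: 24.75
tool_pos: [527.0, -48.3, 127.2]
eef_rot: [[-0.994, -0.105, -0.032], [-0.105, 0.994, 0.018], [0.03, 0.021, -0.999]]
wrist_force: [-37.3, 27.2, 14.1]
finger_gap: 22.2
grasp_force: 38.8
```

```bash
python3 -c "
from g import *
tilt();gate()
a=np.radians(157)
arc(np.array([6+88*np.cos(a),2+88*np.sin(a),131.5]),range(162,200,5),[131.5]*12,r=88,y0=2,x0=6)"
```

```text
t 24.75 uwz [-146.7   45.6  146.2] guard xyz [-84.9  45.6 134.5] ytool 96.0 F [-37.3  27.2  14.1] M [3.74 5.26 0.89] 22.1983395978119 38.84777069091797
scene crank_boss uwz [-75.8  -5.2 189. ] g [ -2.3  -5.2 128.9]
scene crank_handle uwz [-135.4   44.5  156.2] g [-69.9  44.5 136.2]
scene crank_socket uwz [-1.2  0.5 86.4] g [0.  0.5 2.1]
wrist crank_handle uwz [-138.3   45.8  159.6] g [-70.3  45.8 140.7]
gate edge px 217.51
162 [ 0.028 -0.09   0.019]
167 [ 0.049 -0.182  0.034]
172 [ 0.063 -0.277  0.044]
177 [ 0.07  -0.372  0.049]
182 [ 0.071 -0.468  0.05 ]
187 [ 0.065 -0.564  0.045]
192 [ 0.052 -0.659  0.036]
197 [ 0.032 -0.751  0.023]
```

Emit:
arm_command:
  increments: [0,0.05,0,0,0.02,0.1,-0.02,0,0.05,0.1,-0.07,0,0.104,0.1,-0.148,0,0.104,0.1,-0.148,0]
  gripper: 0.5

```text
t: 25.7
tool_pos: [530.1, -50.7, 145.4]
eef_rot: [[-0.995, -0.099, 0.002], [-0.099, 0.995, -0.0], [-0.002, -0.001, -1.0]]
wrist_force: [-1.5, 1.5, 0.3]
finger_gap: 42.7
grasp_force: 1.0
```

```bash
python3 -c "
from g import *
tilt();gate()
f=optics.grab_frame('wrist');save(f,'c_w.png')"
```

```text
t 25.7 uwz [-144.4   43.4  164.4] guard xyz [-72.6  43.4 148.1] ytool 95.66 F [-1.5  1.5  0.3] M [0.34 0.24 0.07] 42.70878509883003 1.0441439598798752
scene crank_boss uwz [-78.4  -0.9 187.2] g [ -5.5  -0.9 129. ]
scene crank_handle uwz [-130.7   54.5  157.5] g [-65.3  54.5 134.6]
wrist crank_handle uwz [-134.3   53.3  158.3] g [-67.8  53.3 137.3]
gate edge px 217.58
```

View pics/c_w.png

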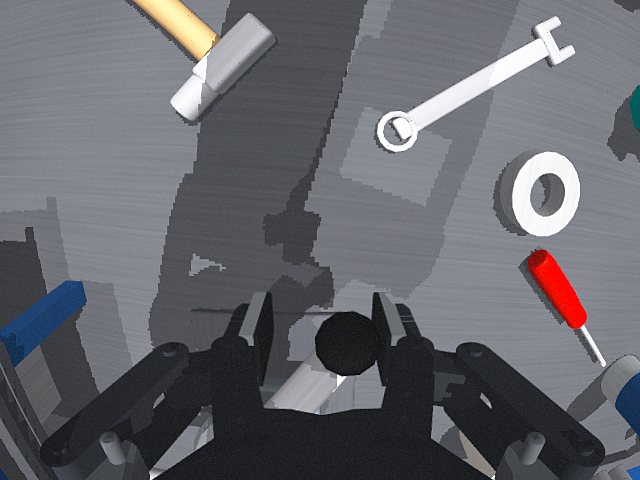

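Emit:
arm_command:
  increments: [0.03,-0.08,0.02,0,0.06,-0.16,0.04,0,0.076,-0.22,0.053,0,0.076,-0.22,0.053,0]

```text
t: 26.6
tool_pos: [522.9, -66.8, 138.1]
eef_rot: [[-0.995, -0.1, -0.007], [-0.1, 0.995, 0.005], [0.006, 0.005, -1.0]]
wrist_force: [-7.3, 7.3, 5.0]
finger_gap: 42.5
grasp_force: 4.3
```

```bash
python3 -c "
from g import *
tilt();gate()"
```

```text
t 26.6 uwz [-153.1   27.9  157.1] guard xyz [-83.9  27.9 147.1] ytool 95.71 F [-7.3  7.3  5. ] M [1.29 1.09 0.18] 42.473064191189174 4.266795963048935
scene crank_boss uwz [-76.2  -6.1 186.1] g [ -4.3  -6.1 126.8]
scene crank_handle uwz [-137.3   36.9  152.3] g [-73.7  36.9 134.1]
wrist crank_handle uwz [-143.    37.6  153. ] g [-77.9  37.6 137.9]
gate edge px 219.06
```

Emit:
arm_command:
  increments: [0.02,-0.09,0.015,0,0.04,-0.175,0.029,0,0.045,-0.23,0.032,0,0.045,-0.23,0.032,0,0.045,-0.23,0.032,0]

```text
t: 27.55
tool_pos: [518.6, -79.2, 134.1]
eef_rot: [[-0.995, -0.101, -0.014], [-0.102, 0.995, 0.018], [0.012, 0.02, -1.0]]
wrist_force: [-14.4, 27.7, 8.2]
finger_gap: 43.1
grasp_force: 14.5
```

```bash
python3 -c "
from g import *
tilt();gate()"
```

```text
t 27.55 uwz [-158.4   15.7  153.1] guard xyz [-90.5  15.7 146.9] ytool 95.82 F [-14.4  27.7   8.2] M [4.26 2.04 0.42] 43.0968023803938 14.546674489974976
scene crank_boss uwz [-74.9  -4.1 184. ] g [ -4.4  -4.1 124.3]
scene crank_handle uwz [-142.5   25.1  149.1] g [-79.8  25.1 134.5]
wrist crank_handle uwz [-147.    24.2  149. ] g [-83.5  24.2 137. ]
gate edge px 219.47
```

Emit:
arm_command:
  increments: [0,-0.035,0,0,0,-0.035,0,0,0,-0.035,0,0]

```text
t: 28.3
tool_pos: [518.3, -79.8, 133.7]
eef_rot: [[-0.995, -0.102, -0.016], [-0.102, 0.994, 0.023], [0.013, 0.024, -1.0]]
wrist_force: [-15.2, 33.9, 10.2]
finger_gap: 42.7
grasp_force: 18.0
```

```bash
python3 -c "
from g import *
st();gate()"
```

```text
t 28.3 uwz [-158.7   15.   152.7] guard xyz [-91.   15.  146.7] ytool 95.86 F [-15.2  33.9  10.2] M [5.23 2.23 0.44] 42.72100517486194 17.97080397605896
gate edge px 219.45
```

Emit:
arm_command:
  increments: [0,0.12,0,0,0,0.23,0,0,0,0.23,0,0]
  gripper: 0.6

```text
t: 28.65
tool_pos: [521.7, -71.0, 136.5]
eef_rot: [[-0.995, -0.1, -0.0], [-0.1, 0.995, 0.0], [0.0, 0.0, -1.0]]
wrist_force: [-1.2, 2.3, 0.7]
finger_gap: 51.3
grasp_force: 1.1
```

Emit:
arm_command:
  increments: [0,0,-0.2,0,0,0,-0.5,0,0,0,-1,0,0,0,-1,0]

```text
t: 29.05
tool_pos: [525.7, -73.6, 225.1]
eef_rot: [[-0.995, -0.098, 0.013], [-0.098, 0.995, -0.005], [-0.012, -0.006, -1.0]]
wrist_force: [1.2, -0.2, 0.4]
finger_gap: 51.4
grasp_force: 0.0
```

Emit:
arm_command:
  increments: [0,0.4,-1,0,0,0.8,-1,0,0,1,-1,0,0,1,-1,0]

```text
t: 29.45
tool_pos: [515.0, 9.0, 300.0]
eef_rot: [[-0.995, -0.101, 0.006], [-0.101, 0.995, -0.001], [-0.006, -0.002, -1.0]]
wrist_force: [0.2, 0.6, -0.9]
finger_gap: 51.0
grasp_force: 0.0
```

```bash
python3 - <<'E'
from g import *
gate();st()
for cc in("scene","wrist","top"):
    f=optics.grab_frame(cc)
    if cc=="scene":
        a=f["pixels"][:,:,::-1];u,v=map(int,proj(f,O+85*GZ));cv2.imwrite("pics/d_s.png",cv2.resize(a[v-80:v+80,u-80:u+80],(600,600),interpolation=cv2.INTER_CUBIC))
    for n in("crank_boss","crank_handle","crank_socket"):
        for d in optics.tip_of(n,f):
            d=np.array(d["at"])-O
            if np.linalg.norm(d[:2])<200: print(cc,n,"g",np.round([d@GX,d@GY,d@GZ],1))
    vv,uu=np.mgrid[0:480,0:640];p=world(f,uu.ravel(),vv.ravel(),cc=="wrist");p=p[f["range_z"].ravel()>0]-O
    q=np.stack([p@GX,p@GY,p@GZ],1);k=q[(abs(q[:,0])<14)&(abs(q[:,1])<12)&(q[:,2]>135)&(q[:,2]<165)]
    print(cc,"boss top",len(k),np.median(k[:,2]) if len(k) else 0)
for n in("mug","oil","spraycan","filter","bearing","hammer","wrench","driver"):
    print(n,[np.round(d["at"]) for d in optics.tip_of(n,f)[:1]])
E
```

```text
gate edge px 219.35
t 29.5 uwz [-154.4  103.3  317.2] guard xyz [  6.9 103.3 279. ] ytool 95.76 F [-0.4 -0.6 -0.4] M [ 0.05  0.01 -0.  ] 51.38106179479991 0.0
scene crank_boss g [ -5.8  -0.4 126.6]
scene crank_handle g [-75.7  41.4 129.9]
scene boss top 117 147.56152821738246
wrist crank_boss g [ -4.5  -1.  122. ]
wrist crank_handle g [-81.   41.  135.2]
wrist boss top 902 148.85576704135877
top crank_handle g [-78.7  44.3 132.2]
top boss top 0 0
mug [array([750., 171.,   3.])]
oil [array([417., 516.,   2.])]
spraycan [array([691., 358.,  -0.])]
filter [array([398.,  70.,  -0.])]
bearing [array([478., 133.,   2.])]
hammer [array([ 338., -222.,   -3.])]
wrench [array([397.,  65.,   1.])]
driver [array([597., 223.,  -1.])]
```

View pics/d_s.png

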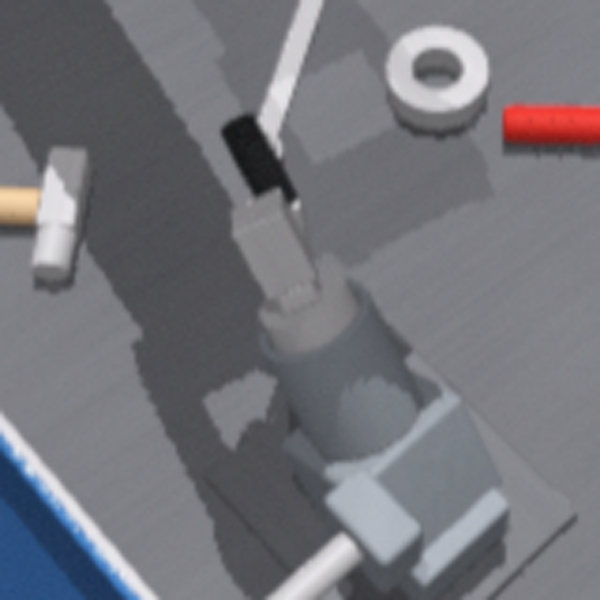

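```bash
python3 - <<'E'
from g import *
for i in range(4): gate()
f=optics.grab_frame("scene")
vv,uu=np.mgrid[0:480,0:640];p=world(f,uu.ravel(),vv.ravel());p=p[f["range_z"].ravel()>0]
k=p[(p[:,0]>520)&(p[:,0]<660)&(p[:,1]<-300)&(p[:,1]>-440)&(p[:,2]>20)&(p[:,2]<160)]
print(len(k),np.percentile(k,[1,5,50],axis=0) if len(k) else 0)
E
```

```text
gate edge px 219.33
gate edge px 219.33
gate edge px 219.34
gate edge px 219.32
0 0
```

```bash
python3 -c "
from h import *
print(r.sign_off())"
```

```text
the job is handed in; nothing more can be done
None
```

I handed the job in at about 30 s of the 67 s allowed: the crank is seated on the drive and released, the gate is wound to its end stop, and nothing else on the bench shows a move. The filter wasn't re-found in the last check, and the verdict hasn't been shown to me.

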